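# Level the plate-pouring table

## Task

The small levelling table on the desk, with a petri dish on it, is out of level. Turn its two round foot screws, one after the other and each as far as it needs, until the bubble in both tube vials lies wholly between its two black lines, then let go. Leave the dish standing where it is on the table.

Things in the scene. Friction and masses are not known exactly. Their poses are not given: they have to be found in the camera images.
- levelling_table: Fixed table of two 160 mm square metal plates, top 44 mm up. Origin: underside centre; z up, x, y along the edges. Far corner (x -60, y -60 mm): fixed pivot, dome nut. Left screw at (60, -60), right at (-60, 60); near corner bare. Screw heads: round, dark, knurled, 34 mm wide, 64 to 92 mm up (2 mm more or less by tilt), turn about the vertical, stay put (0.1 N m). All else is under 66 mm high.
- bubble_left (a joint): White bubble, 16 mm long, in the green tube on the edge from pivot to left screw (tube centre x 0, y -60 mm). 0: midway between the black lines, 28 mm apart; positive (m): towards the screw. Left screw alone moves it, 20 mm per rad: clockwise from above towards the screw, counter-clockwise away. Starts within 24 mm either way, perhaps between the lines already. One grasp is enough.
- bubble_right (a joint): The same in the tube on the edge from pivot to right screw (tube centre x -60, y 0 mm). Positive (m): towards the right screw, which alone moves it, 20 mm per rad: clockwise from above towards the screw, counter-clockwise away. Starts 10 to 24 mm off towards the screw. Screws turn 1.35 rad either way from level; round heads may be gripped across at any yaw.
- dish: Round petri dish with pale contents, 60 mm diameter, 16 mm high, standing loose on the middle of the upper plate; origin: centre of its underside.

How it is judged (in metres and radians):
At the end, for the whole second after the job is handed in: Both bubbles at rest wholly between their black lines (within 6 mm of the middle), the dish standing upright on the upper plate within 20 mm of where it stood (value of joint bubble_left between -0.006 and 0.006 m and value of joint bubble_right between -0.006 and 0.006 m and z of dish in the frame of levelling_table above 0.038 m and angle between dish's own z axis and vertical below 0.1 rad and distance of dish from where it was at the start of the episode below 0.02 m and linear speed of dish below 0.02 m/s); the robot touches nothing.
It fails at once if the dish is pushed more than 20 mm from its place (distance of dish from where it was at the start of the episode above 0.02 m).
It also fails if it takes over 42 s, if anything falls off the work surface, if the arm or the gripper's body presses on something with over 40 N, if the wrist force passes 120 N, or if a joint passes its speed limit or range.

## Robot

A 6-joint arm with a two-finger parallel gripper is mounted at the origin on a cart in front of the work surface, level with it; the furniture and walls round the work are solid. World frame = base frame: x ahead of the robot, y to its left, z up, the work surface at z = 0. Lengths are in mm, angles in rad, forces in N, time in s.
With the tool pointing down it reaches from about 400 to 925 mm from the base axis. Payload 12.5 kg.
Tool frame: the origin (TCP) lies at the very end of the fingers, on their centre line; the grasp point (between the pads) lies manip.grip_depth behind it (manip.grip_depth is the distance from the TCP to the grasp point, in mm); z points along the fingers, y is the line along which they close (so a half turn about z gives the same grasp; the last joint's range is limited). The gripper opens to 95 mm and grips with 3 to 60 N. Pads are 20 mm wide; open, the fingers measure 119 mm over their backs; the gripper's body (75 mm by 180 mm) begins 59 mm behind the grasp point.
Start: joints at [1.236, 0.491, 1.559, -0, 1.092, -0.106], TCP at [141.737, 608.734, 214.661] pointing down, gripper open.
Joint ranges: [-3.1, 3.1], [-0.84, 2.19], [0.05, 2.79], [-1.13, 4.28], [0.06, 2.93], [-2.69, 2.69]. Speed limits (rad/s): [2.22, 2.22, 2.79, 3.14, 3.14, 3.14].

## Interface

Orientations are given as [roll, pitch, yaw] about the fixed x, y, z axes, in that order (R = Rz(yaw) Ry(pitch) Rx(roll)).
In Python, from bench import manip, viewer, monitor gives the robot as it stands (manip), with the cameras (viewer) and the readings (monitor).
- The arm moves only by the tool move_tool, called in YAML: its name, and indented under it one key for each argument. Schema: {"type":"object","properties":{"offsets":{"type":"string"},"jaw":{"type":"number"},"force":{"type":"number"},"only":{"type":"string"},"quiet":{"type":"boolean"},"lines":{"type":"string"}},"required":["offsets"],"additionalProperties":false}. offsets is a string of 1 to 10 rows, one to a line, with the numbers parted by spaces; each row has 4 numbers: dx, dy, dz in a scale on which 1.0 is 600 mm, then a turn about the tool's z in fractions of the full range, 1 being 2 pi rad; each row shifts and turns the commanded pose from where the row before left it, along the tool's axes as they then stand; what a row does not reach is not made up. A row lasts 1/8 s, in which the tool goes at most 62.5 mm and 0.188 rad, less where a joint would pass 70% of its speed; a pose out of reach is approached as far as the arm can. jaw is the finger opening in mm, set as the call begins (left out keeps the last). The fingers move at their own pace and stop on an object; force is the grip in N (left out, the last holds). Time passes only in rows, so rows that do not move let the fingers close. The tool returns the time, the measured TCP pose, the force, the opening and the grip force at its end. only (a regular expression) keeps the lines of the reply that match it, lines (a string "A,B") keeps lines A to B, and quiet returns only ok. No shift or turn number may pass 1 either way. Input that does not fit is refused with a message, and nothing moves.
- monitor.sense(): the state, without advancing time (a new reading comes with each control period).
- viewer.capture(name): name is "scene" or "top" or "wrist"; returns a dict with "img" (480x640x3 uint8, red, green, blue), "vfov" (degrees; the focal length in pixels is half the picture's height over the tangent of half this angle, whatever the lens; pixels are square), "cx", "cy" (the principal point, pixels), "position" and "rotation" of the camera in the world. Camera axes: x right, y down, z forward; pixel columns grow to the right and rows downward; lengths in mm; the calibration is good to about 2 mm. The wrist camera is an equidistant fisheye: a pixel r from the principal point sees the ray r / f radians off the axis. A picture is of the moment at which its call begins. There is no depth.
- manip.job_done(): hands the job in; it is judged then, once.
The state is a dict: "time_s": time; "q": joint angles; "qvel": joint speeds; "tau": joint torques, N m; "tool_pos": TCP position; "tcp_rot": TCP orientation; "contact_force": force on the tool from outside, world axes, zero at the start; "wrist_torque": the same for the moment, N m; "finger_gap": finger opening in mm; "grip_force": force on a finger pad.
Only numpy, scipy, OpenCV 4.12 (cv2) and the standard library are available. Lean on these libraries where they do the work, as an engineer would, in place of code of your own. Each camera call takes 0.05 s, during which the arm holds its last target. There are 200 camera calls.

## Working session

There is one attempt and no reset: what is moved stays moved. The work goes in short steps, Python scripts to look and compute and a tool call to move; the robot and the scene stay as the last step left them, time stands still between calls to the robot, and variables do not carry over. Pictures are saved under pics/ and viewed, at most 10 in all, crops included, and the job is handed in when it is done.

```bash
mkdir -p pics; ls
```

Run:
```python
from bench import manip, viewer, monitor
import cv2,numpy as np
s=monitor.sense(); print(s['time_s'],s['tool_pos'],s['tcp_rot'],s['finger_gap'],manip.grip_depth)
ims=[]
for n in ['scene','top']:
    c=viewer.capture(n); cv2.imwrite(f'pics/{n}0.png',c['img'][:,:,::-1]); print(n,c['vfov'],c['cx'],c['cy'],c['position'],np.round(c['rotation'],4).tolist())
    np.save(f'pics/{n}0.npy',dict(c),allow_pickle=True)
```

```text
bench.py
pics
0.0 [141.6359405  608.47698286 214.02425342] [-3.14043584e+00 -1.16596560e-04  2.91282276e+00] 95.11562338262499 18.8
scene 53.36259538102555 325.0046554875553 241.04274260823232 [ 198.46889822 -584.35186628  539.91042327] [-2.143, 0.0102, -0.4809]
top 54.427100801256756 324.754584710776 234.0975705586519 [420.69375493  48.14843733 932.58288423] [-2.9957, -0.0091, -1.5773]
```

View pics/top0.png

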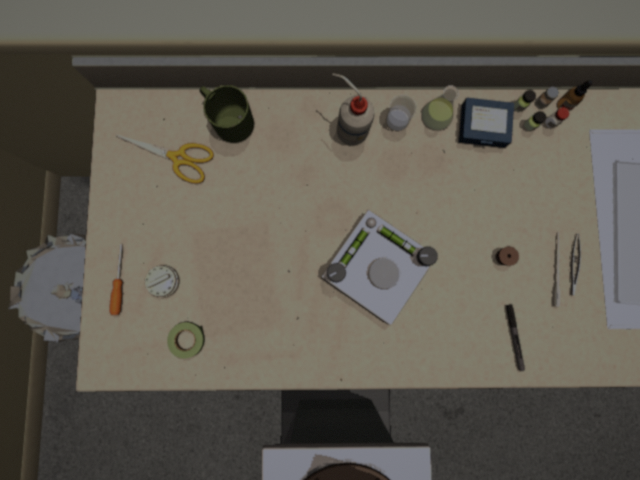

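View pics/scene0.png

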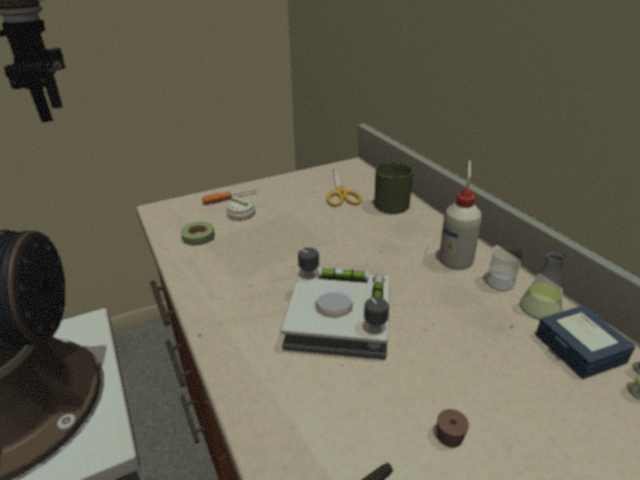

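The top picture shows the pivot at about (372,222), the left screw head at (334,272), the right head at (427,257) and the dish at (384,273). The scene picture agrees, and the area round the table is clear.

Create h.py:
```python
import numpy as np,cv2
from scipy.spatial.transform import Rotation as Ro
def ray(c,u,v):
    f=240/np.tan(np.radians(c['vfov']/2))
    d=Ro.from_euler('xyz',c['rotation']).apply([(u-c['cx'])/f,(v-c['cy'])/f,1]); return np.array(c['position']),d
def onplane(c,u,v,z):
    p,d=ray(c,u,v); return p+d*(z-p[2])/d[2]
def proj(c,P):
    f=240/np.tan(np.radians(c['vfov']/2)); q=Ro.from_euler('xyz',c['rotation']).inv().apply(np.array(P)-c['position'])
    return np.array([c['cx']+f*q[0]/q[2],c['cy']+f*q[1]/q[2]])
```

Run:
```python
from h import *
c=np.load('pics/top0.npy',allow_pickle=True).item(); s=np.load('pics/scene0.npy',allow_pickle=True).item()
g=cv2.cvtColor(c['img'],cv2.COLOR_RGB2GRAY)
for n,(u,v),z in [('pivot',(372,222),60),('L',(334,272),92),('R',(427,257),92),('dish',(384,273),60),('near',(390,322),44)]:
    P=onplane(c,u,v,z); print(n,P.round(1),'scene px',proj(s,P).round(1))
cv2.imwrite('pics/topcrop.png',cv2.resize(c['img'][200:335,310:450,::-1],None,fx=4.4,fy=4.4,interpolation=cv2.INTER_CUBIC))
```

```text
pivot [571.6 -50.5  60. ] scene px [377.8 272.6]
L [475.2  23.5  92. ] scene px [306.4 250.4]
R [ 501.3 -145.2   92. ] scene px [373.6 303.1]
dish [474.8 -70.9  60. ] scene px [332.9 296.9]
near [384. -82.  44.] scene px [283.1 327.7]
```

View pics/topcrop.png

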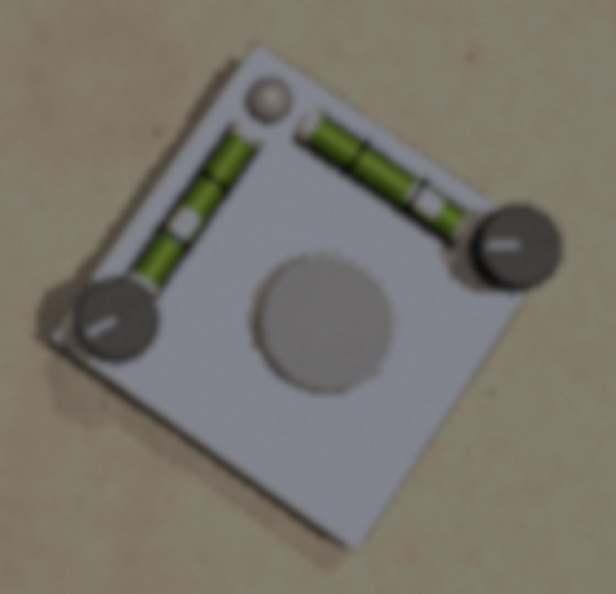

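The crop shows the left bubble at about (184,224) and the right one at about (428,203), and both are towards their screws. I'll measure them with profiles along the tubes.

Run:
```python
from h import *
c=np.load('pics/top0.npy',allow_pickle=True).item(); s=np.load('pics/scene0.npy',allow_pickle=True).item()
f=lambda x,y:(310+x/4.4,200+y/4.4)
L=onplane(c,*f(117,320),92);R=onplane(c,*f(516,246),92)
print('L',L,'R',R,'dist',np.linalg.norm(L-R),'expect 169.7')
m=(L+R)/2; e=(R-L)[:2]; 
# table axes: L-R = (120,-120) in table frame
yaw=np.arctan2(-e[1],-e[0])-np.arctan2(-120,120); x=np.array([np.cos(yaw),np.sin(yaw)]);y=np.array([-x[1],x[0]])
C=m[:2]; print('centre',C,'yaw',yaw)
for n,P in [('dish',onplane(c,*f(324,323),60)),('piv',onplane(c,*f(269,100),60)),('c_pp',onplane(c,*f(353,550),44)),('c_mm',onplane(c,*f(258,42),44))]:
    d=P[:2]-C; print(n,round(d@x,1),round(d@y,1))
for P in (L,R): print(proj(s,P))
img=c['img'].astype(np.float32)
for n,o,a in [('L',-60*y,x),('R',-60*x,y)]:
    print(n)
    T=np.arange(-40,46,2)
    for t in T:
        W=[proj(c,[*(C+o+a*t+w*(o/60)),54]) for w in (-2,0,2)]
        v=np.mean([cv2.getRectSubPix(img,(1,1),tuple(map(float,p)))[0,0] for p in W],0); print(t,v.round().astype(int),end='; ')
    print()
```

```text
L [473.82799865  18.87228807  92.        ] R [ 503.28698598 -145.76483403   92.        ] dist 167.25194739428315 expect 169.7
centre [488.55749232 -63.44627298] yaw 2.533253564400602
dish 8.1 13.8
piv -58.7 -58.7
c_pp 79.5 78.4
c_mm -80.8 -77.2
[306.85484816 251.9686181 ]
[374.93823249 302.90740548]
L
-40 [101 108  92]; -38 [82 98 53]; -36 [78 97 36]; -34 [78 98 34]; -32 [78 97 34]; -30 [78 97 34]; -28 [77 97 34]; -26 [77 97 34]; -24 [78 98 35]; -22 [75 94 33]; -20 [67 83 31]; -18 [54 66 25]; -16 [59 74 27]; -14 [73 92 32]; -12 [77 96 33]; -10 [79 98 34]; -8 [79 98 35]; -6 [79 98 35]; -4 [81 99 45]; -2 [ 93 105  75]; 0 [113 119 112]; 2 [123 125 128]; 4 [126 126 130]; 6 [126 126 131]; 8 [123 125 130]; 10 [109 110 114]; 12 [82 83 79]; 14 [71 79 52]; 16 [76 92 41]; 18 [79 98 37]; 20 [79 99 36]; 22 [79 98 35]; 24 [80 99 36]; 26 [80 99 36]; 28 [80 99 36]; 30 [80 99 37]; 32 [ 83 101  47]; 34 [ 96 107  77]; 36 [102 106  98]; 38 [85 85 85]; 40 [68 66 65]; 42 [64 62 60]; 44 [64 62 60]; 
R
-40 [118 117 115]; -38 [109 112 101]; -36 [88 98 67]; -34 [73 90 38]; -32 [70 89 30]; -30 [70 89 30]; -28 [70 88 30]; -26 [69 88 30]; -24 [70 89 30]; -22 [70 89 30]; -20 [70 88 30]; -18 [65 83 28]; -16 [55 68 24]; -14 [52 65 23]; -12 [63 80 27]; -10 [71 89 31]; -8 [71 89 30]; -6 [72 90 31]; -4 [72 90 32]; -2 [71 89 31]; 0 [72 90 31]; 2 [71 90 31]; 4 [71 90 30]; 6 [71 90 31]; 8 [72 90 32]; 10 [76 91 44]; 12 [85 92 69]; 14 [86 87 81]; 16 [86 86 85]; 18 [105 106 106]; 20 [118 118 119]; 22 [120 120 121]; 24 [119 120 120]; 26 [110 114 107]; 28 [ 92 102  75]; 30 [77 94 44]; 32 [73 91 33]; 34 [74 92 35]; 36 [79 93 48]; 38 [91 94 72]; 40 [95 91 82]; 42 [89 82 77]; 44 [70 64 60];
```

The manual's scale: shifts go in shares of 600 mm and turns go in shares of 2 pi rad. Converting my numbers, -41.5 mm / 600 = -0.0692, -38 mm / 600 = -0.0633.

move_tool:
  offsets: "-0.0633 -0.0692 0 0\n-0.0633 -0.0692 0 0\n-0.0633 -0.0692 0 0\n-0.0633 -0.0692 0 0\n-0.0633 -0.0692 0 0\n-0.0633 -0.0692 0 0\n-0.0633 -0.0692 0 0\n-0.0633 -0.0692 0 0\n-0.0633 -0.0692 0 0\n-0.0633 -0.0692 0 0"
  jaw: 70
  force: 20

```text
time_s: 1.35
tool_pos: [418.3, 116.6, 214.7]
tcp_rot: [3.141, 0.0, 2.913]
contact_force: [0.3, 0.5, -0.2]
finger_gap: 70.0
grip_force: 0.0
```

move_tool:
  offsets: "-0.0633 -0.0692 0 0\n-0.0633 -0.0692 0 0\n0 0 0 0.0286\n0 0 0 0.0286\n0 0 0 0.0286\n0 0 0 0.0286\n0 0 0 0.0286\n0 0 0 0.0286\n0 0 0 0.0286\n0 0 0 0"

```text
time_s: 2.6
tool_pos: [472.8, 20.3, 214.5]
tcp_rot: [-3.141, -0.0, 1.654]
contact_force: [0.3, -0.6, -0.4]
finger_gap: 69.8
grip_force: 0.0
```

Run:
```python
from bench import manip, viewer, monitor
s=monitor.sense(); print(s['q'],s['tool_pos'],s['tcp_rot'])
```

```text
[-9.68821445e-02  2.76422394e-01  1.91761058e+00  9.14504517e-05
  9.47951632e-01 -1.80149315e-01] [472.79265292  20.28175901 214.47411364] [-3.14122035e+00 -1.43284236e-04  1.65401011e+00]
```

Converted, 40 mm / 600 = 0.0667, 30 mm / 600 = 0.05.

move_tool:
  offsets: "0 0.0013 0.05 0\n0 0 0.0667 0\n0 0 0.0667 0\n0 0 0.04 0\n0 0 0.0167 0\n0 0 0 0\n0 0 0 0"

```text
time_s: 3.48
tool_pos: [474.2, 20.4, 71.5]
tcp_rot: [3.14, 0.0, 1.654]
contact_force: [0.4, 0.2, -0.0]
finger_gap: 70.0
grip_force: 0.0
```

move_tool:
  offsets: "0 0 0 0\n0 0 0 0\n0 0 0 0\n0 0 0 0\n0 0 0 0\n0 0 0 0"
  jaw: 20
  force: 15

```text
time_s: 4.22
tool_pos: [475.1, 20.4, 70.8]
tcp_rot: [3.139, 0.0, 1.653]
contact_force: [6.7, 1.7, -3.2]
finger_gap: 34.1
grip_force: 15.0
```

Converted, 1 mm / 600 = 0.0017, -0.09 rad / 6.2832 = -0.0143.

move_tool:
  offsets: "0 0.0017 0 0\n0 0 0 -0.0143\n0 0 0 -0.0143\n0 0 0 -0.0143\n0 0 0 -0.0143\n0 0 0 -0.0143\n0 0 0 0\n0 0 0 0"
  force: 25

```text
time_s: 5.22
tool_pos: [474.3, 20.5, 70.3]
tcp_rot: [-3.141, -0.001, 2.101]
contact_force: [-0.4, -0.5, -9.1]
finger_gap: 33.4
grip_force: 25.0
```

Add to h.py:
```python
def bub(name):
    from bench import manip, viewer, monitor
    c=viewer.capture('top'); img=c['img'].astype(np.float32); cv2.imwrite(f'pics/{name}.png',c['img'][:,:,::-1])
    C=np.array([488.56,-63.45]);yaw=2.5333;x=np.array([np.cos(yaw),np.sin(yaw)]);y=np.array([-x[1],x[0]])
    for n,o,a in [('L',-60*y,x),('R',-60*x,y)]:
        o2=[]
        for t in range(-40,44,2):
            W=[proj(c,[*(C+o+a*t+w*(o/60)),54]) for w in (-2,0,2)]
            v=np.mean([cv2.getRectSubPix(img,(1,1),tuple(map(float,p)))[0,0] for p in W],0); o2.append(f'{t}:{v[1]:.0f}/{v[2]:.0f}')
        print(n,*o2)
    cv2.imwrite(f'pics/{name}c.png',cv2.resize(c['img'][200:335,310:450,::-1],None,fx=4.4,fy=4.4,interpolation=cv2.INTER_CUBIC))
```

```bash
python3 -c "from h import *;bub('b1')"
```

```text
L -40:41/34 -38:44/36 -36:46/37 -34:48/39 -32:49/41 -30:50/41 -28:52/42 -26:53/43 -24:54/43 -22:55/44 -20:56/45 -18:57/47 -16:58/47 -14:58/48 -12:59/48 -10:60/48 -8:61/50 -6:62/51 -4:63/52 -2:64/53 0:66/54 2:68/56 4:69/57 6:71/59 8:73/61 10:76/63 12:79/65 14:81/67 16:83/70 18:84/71 20:86/73 22:87/74 24:87/74 26:87/73 28:86/73 30:82/70 32:72/61 34:55/46 36:38/31 38:29/25 40:27/25 42:27/26
R -40:45/41 -38:24/20 -36:27/22 -34:33/27 -32:38/31 -30:40/33 -28:41/34 -26:41/33 -24:41/34 -22:41/34 -20:41/34 -18:42/34 -16:42/34 -14:42/34 -12:42/34 -10:42/35 -8:42/34 -6:43/34 -4:51/35 -2:68/39 0:89/41 2:103/42 4:113/42 6:116/42 8:116/44 10:116/58 12:118/90 14:112/105 16:110/109 18:135/136 20:151/152 22:153/155 24:153/154 26:146/137 28:130/96 30:120/58 32:118/45 34:118/46 36:119/63 38:121/93 40:117/106 42:107/100
```

View pics/b1c.png

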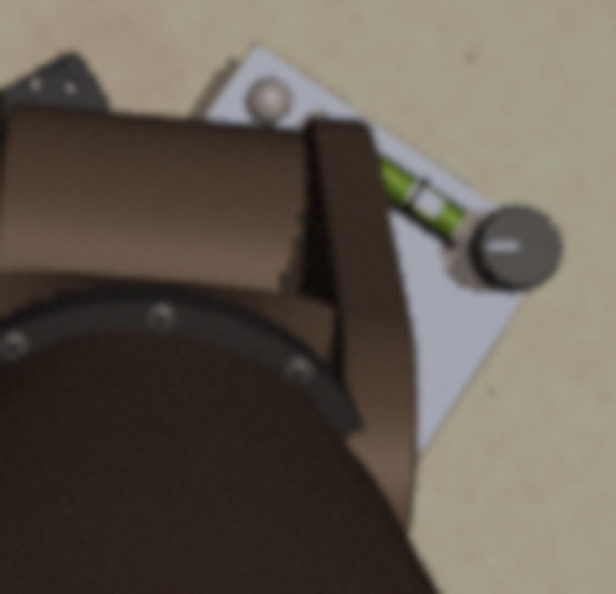

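Converted, -40 mm / 600 = -0.0667, -39.3 mm / 600 = -0.0655.

move_tool:
  offsets: "0 0 0 0\n0 0 0 0\n0 0 0 0\n0 0 -0.05 0\n0 0 -0.0667 0\n-0.0667 -0.025 -0.0167 0\n-0.0667 -0.025 0 0\n-0.0667 -0.025 0 0\n-0.0655 -0.0243 0 0\n0 0 0 0"
  jaw: 70

```text
time_s: 6.52
tool_pos: [504.5, -149.3, 150.6]
tcp_rot: [3.141, 0.001, 2.1]
contact_force: [0.0, -0.4, -0.1]
finger_gap: 70.2
grip_force: 0.0
```

move_tool:
  offsets: "0 0 0 0"

```text
time_s: 6.65
tool_pos: [503.8, -146.7, 150.5]
tcp_rot: [-3.141, -0.001, 2.102]
contact_force: [-0.5, 0.5, -0.5]
finger_gap: 70.1
grip_force: 0.0
```

```bash
python3 -c "
from h import *;bub('b2')
from bench import manip, viewer, monitor
print(monitor.sense()['q'])
c=viewer.capture('scene'); cv2.imwrite('pics/s2.png',cv2.resize(c['img'][220:370,260:420,::-1],None,fx=4,fy=4,interpolation=cv2.INTER_CUBIC))"
```

```text
L -40:98/82 -38:81/46 -36:75/26 -34:74/23 -32:74/24 -30:74/23 -28:74/24 -26:74/24 -24:74/23 -22:72/23 -20:63/20 -18:47/13 -16:52/16 -14:68/24 -12:82/44 -10:104/81 -8:126/111 -6:135/121 -4:135/121 -2:135/122 0:135/122 2:131/118 4:121/106 6:97/72 8:76/36 10:64/21 12:50/16 14:52/16 16:67/21 18:73/22 20:74/23 22:74/24 24:74/24 26:74/24 28:74/23 30:74/23 32:76/31 34:87/56 36:98/82 38:86/80 40:60/58 42:48/47
R -40:111/104 -38:100/85 -36:83/54 -34:72/29 -32:70/23 -30:70/22 -28:70/22 -26:70/22 -24:71/23 -22:70/23 -20:70/23 -18:66/22 -16:54/17 -14:51/16 -12:64/20 -10:70/23 -8:70/22 -6:71/22 -4:71/22 -2:71/22 0:69/22 2:64/20 4:59/18 6:58/17 8:57/18 10:61/30 12:71/53 14:72/61 16:71/62 18:89/79 20:102/90 22:105/94 24:106/94 26:100/85 28:84/59 30:67/31 32:59/19 34:58/19 36:65/35 38:81/65 40:95/87 42:98/93
[-4.08602994e-01  4.30038651e-01  1.87585551e+00  2.54356921e-04
  8.36149005e-01 -9.41155308e-01]
```

View pics/b2c.png

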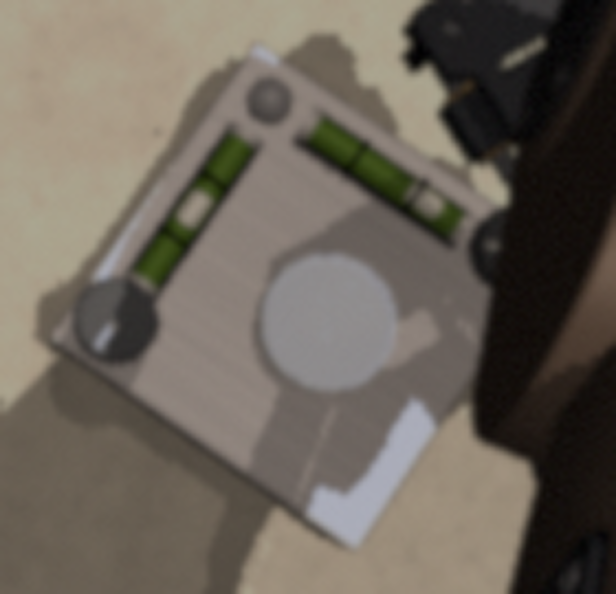

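The left bubble now spans about −10.5 to 6.3, between its lines at −17.5 and 12.8, so it is centred. The right one is about 18 to 19 mm off, so it needs about 0.93 rad counter-clockwise.

Converted, 30 mm / 600 = 0.05, 15 mm / 600 = 0.025.

move_tool:
  offsets: "0 0 0.05 0\n0 0 0.05 0\n0 0 0.025 0\n0 0 0.0083 0\n0 0 0 0\n0 0 0 0"

```text
time_s: 7.5
tool_pos: [504.5, -147.2, 71.4]
tcp_rot: [3.141, 0.001, 2.103]
contact_force: [-0.2, 0.3, -0.2]
finger_gap: 70.1
grip_force: 0.0
```

move_tool:
  offsets: "0 0 0 0\n0 0 0 0\n0 0 0 0\n0 0 0 0\n0 0 0 0\n0 0 0 0"
  jaw: 20
  force: 15

```text
time_s: 8.25
tool_pos: [503.8, -147.2, 70.6]
tcp_rot: [-3.141, -0.0, 2.103]
contact_force: [-3.5, -3.3, 2.1]
finger_gap: 33.8
grip_force: 15.0
```

Gripped at 33.8 mm. Next I turn it, let go, rise and move aside to look.

Converted, -0.155 rad / 6.2832 = -0.0247.

move_tool:
  offsets: "0 0 0 0\n0 0 0 -0.0247\n0 0 0 -0.0247\n0 0 0 -0.0247\n0 0 0 -0.0247\n0 0 0 -0.0247\n0 0 0 -0.0247\n0 0 0 0\n0 0 0 0"
  force: 25

```text
time_s: 9.38
tool_pos: [503.2, -147.7, 69.8]
tcp_rot: [-3.141, -0.002, 3.033]
contact_force: [-5.6, -11.4, -7.2]
finger_gap: 33.7
grip_force: 25.0
```

move_tool:
  offsets: "0 0 0 0\n0 0 0 0\n0 0 0 0\n0 0 -0.05 0\n0 0 -0.0833 0\n0 0 -0.05 0\n0 0 0 0"
  jaw: 70

```text
time_s: 10.25
tool_pos: [505.0, -147.2, 182.7]
tcp_rot: [-3.141, 0.004, 3.033]
contact_force: [0.1, 0.1, -0.5]
finger_gap: 70.0
grip_force: 0.0
```

```bash
python3 -c "
from h import *;bub('b3')"
```

```text
L -40:98/81 -38:81/47 -36:74/27 -34:73/23 -32:73/23 -30:73/23 -28:74/23 -26:73/23 -24:74/23 -22:71/22 -20:62/19 -18:47/14 -16:51/14 -14:67/23 -12:82/44 -10:105/81 -8:125/109 -6:134/120 -4:134/121 -2:134/121 0:135/122 2:131/117 4:121/105 6:96/71 8:76/36 10:64/20 12:50/16 14:52/16 16:67/21 18:73/22 20:73/22 22:73/23 24:73/22 26:74/24 28:73/23 30:73/23 32:75/30 34:87/56 36:97/81 38:86/79 40:60/57 42:47/46
R -40:109/102 -38:102/91 -36:86/62 -34:73/33 -32:71/23 -30:70/22 -28:70/22 -26:71/22 -24:71/23 -22:71/23 -20:71/22 -18:66/20 -16:53/16 -14:46/14 -12:60/20 -10:69/23 -8:76/40 -6:84/64 -4:77/66 -2:52/46 0:31/29 2:26/27 4:29/30 6:35/35 8:38/39 10:36/36 12:31/31 14:28/29 16:28/29 18:29/30 20:29/30 22:28/30 24:25/27 26:21/22 28:19/20 30:19/20 32:19/21 34:18/19 36:18/20 38:19/19 40:19/20 42:19/20
```

View pics/b3c.png

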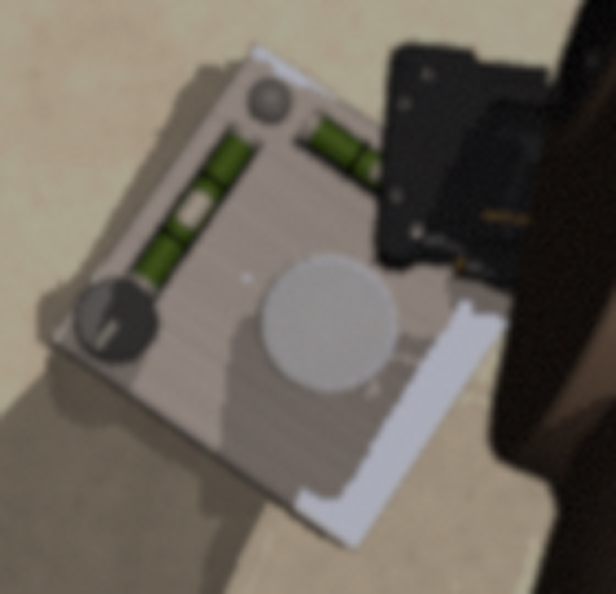

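The left bubble is centred, and the near end of the right one shows at about −8, which also fits being centred. The gripper hides the rest, so I move it away to confirm.

Converted, -45 mm / 600 = -0.075.

move_tool:
  offsets: "0 -0.075 0 0\n0 -0.075 0 0\n0 -0.075 0 0\n0 0 0 0\n0 0 0 0\n0 0 0 0"

```text
time_s: 11.05
tool_pos: [489.5, -280.2, 180.2]
tcp_rot: [3.141, -0.001, 3.034]
contact_force: [0.0, 0.4, -0.3]
finger_gap: 70.0
grip_force: 0.0
```

```bash
python3 -c "
from h import *;bub('b4')"
```

```text
L -40:127/111 -38:114/67 -36:111/43 -34:111/41 -32:110/40 -30:111/40 -28:111/41 -26:111/40 -24:111/40 -22:108/39 -20:95/36 -18:73/29 -16:79/29 -14:102/40 -12:114/63 -10:128/106 -8:139/137 -6:143/147 -4:143/148 -2:145/151 0:145/152 2:143/148 4:136/133 6:120/94 8:110/53 10:98/37 12:77/29 14:81/31 16:102/38 18:111/42 20:113/42 22:112/42 24:113/42 26:112/42 28:112/41 30:112/42 32:114/51 34:120/80 36:125/112 38:110/110 40:82/82 42:71/70
R -40:129/129 -38:130/122 -36:116/87 -34:105/50 -32:103/37 -30:103/36 -28:103/36 -26:103/36 -24:104/37 -22:103/36 -20:103/36 -18:97/35 -16:79/29 -14:71/26 -12:89/32 -10:102/39 -8:106/58 -6:117/98 -4:131/127 -2:136/136 0:137/138 2:137/139 4:138/139 6:137/137 8:129/118 10:115/79 12:100/46 14:81/30 16:70/27 18:89/33 20:103/38 22:106/38 24:107/39 26:106/39 28:99/35 30:81/27 32:65/20 34:61/20 36:64/32 38:77/60 40:91/84 42:93/87
```

View pics/b4c.png

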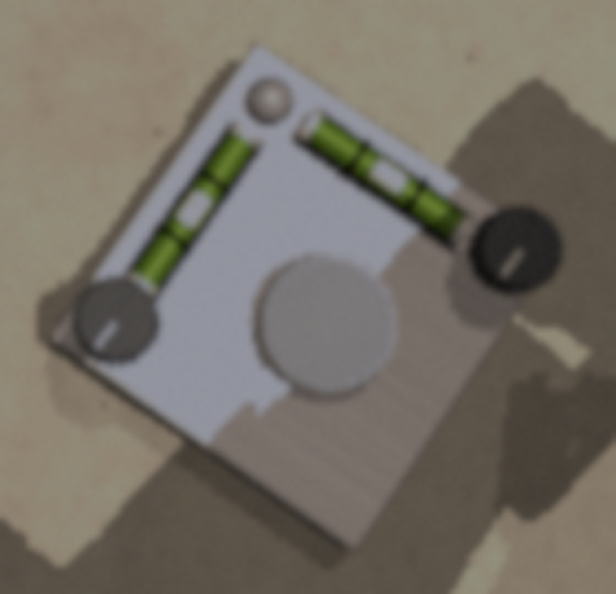

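Both bubbles lie between their lines. The left is centred at (194,210), and the right at (390,177) is about 1 mm off the middle. The dish has not moved and the gripper is clear.

```bash
python3 -c "
from bench import manip, viewer, monitor
print(manip.job_done())"
```

```text
the job is handed in; nothing more can be done
None
```

The job is handed in: both bubbles lie between their black lines (left centred, right about 1 mm off the middle), the dish stands where it was, and the gripper is clear, at about 11 s on the clock.

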